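Count jar lids through the photo-eye gate

ROBOT

A 6-joint arm with a two-finger parallel gripper is mounted at the origin on the work surface. World frame = base frame: x ahead of the robot, y to its left, z up, the work surface at z = 0. Lengths are in m, angles in rad, forces in N, time in s.
With the tool pointing down it reaches from about 0.275 to 0.975 m from the base axis. Payload 8.4 kg.
Tool frame: the origin (TCP) lies midway between the tips of the shut fingers; the grasp point (between the pads) lies 19 mm behind it (arm.pinch_z is the distance from the TCP to the grasp point, in m); z points along the fingers, y is the direction in which the jaws open and shut (so a half turn about z gives the same grasp; the last joint's range is limited). The gripper opens to 92 mm and grips with 3 to 60 N. Pads are 20 mm wide; open, the fingers measure 128 mm over their backs; the gripper's body (75 mm by 189 mm) begins 69 mm behind the grasp point.
Start: joints at [1.304, 0.353, 1.633, -0, 1.155, -0.002], TCP at [0.164, 0.603, 0.215] pointing down, gripper open.
Joint ranges: [-2.63, 2.63], [-0.92, 2.1], [0.06, 2.66], [-1.3, 4.44], [0, 2.69], [-3.02, 3.02]. Speed limits (rad/s): [2.22, 2.22, 2.79, 3.14, 3.14, 3.14].

INTERFACE

Orientations are given as a unit quaternion [x, y, z, w].
In Python, from cell import arm, kinematics, cams gives the robot as it stands. Calls block until the motion is done:
- arm.movep(position, orientation): joint-space move of the TCP to a pose.
- arm.servo_line(position, frame=None, velocity=0.15, guard=None): straight line of the TCP; frame=None keeps the orientation; velocity is the mean speed in m/s. With guard (N) it stops when the force on the tool has changed by that much, and returns True; else False.
- arm.move_j(angles): joint-space move.
- arm.gripper_to(opening, newtons=None): opening from 0.0 (shut) to 1.0 (fully open); newtons is the grip in N (None keeps the last); returns when the fingers have stopped.
- arm.hold(seconds).
- kinematics.solve_ik(position, orientation): joint angles nearest the present ones, or None.
- cams.snapshot(name): name is "scene" or "top" or "wrist"; returns a dict with "color" (480x640x3 uint8, red, green, blue), "camera_matrix" (3x3 intrinsics, pixels), "k1" (the pictures are not rectified: a ray, as slopes to the right and down, at radius r is drawn at 1 + k1 r^2 times it, then the intrinsics apply), "camera_from_world" (4x4, takes a point from world to camera coordinates). Camera axes: x right, y down, z forward; pixel columns grow to the right and rows downward; lengths in m; the calibration is good to about 2 mm. A picture is of the moment at which its call begins. There is no depth.
A pose or a line that the arm cannot do raises arm.IKError and nothing moves.
- arm.hand_in(): hands the job in, once; it reports no verdict.
Readings, each from a call of its own:
- arm.read_t(): time.
- arm.read_joint_positions(): joint angles.
- arm.read_joint_vel(): joint speeds.
- arm.read_joint_efforts(): joint torques, N m.
- arm.read_eef_pos(): TCP position.
- arm.read_ee_rot(): TCP orientation.
- arm.read_contact_force(): force on the tool from outside, world axes, zero at the start.
- arm.read_ft_torque(): the same for the moment, N m.
- arm.read_width(): opening from 0.0 (shut) to 1.0 (fully open).
Only numpy, scipy, OpenCV 4.12 (cv2) and the standard library are available. Lean on these libraries where they do the work, as an engineer would, in place of code of your own. Each camera call takes 0.05 s, during which the arm holds its last target. There are 200 camera calls.

TASK

On the counting table, push the three gold jar lids with your fingertips, one at a time, through the narrow photo-eye gate and into the drop slot behind it, so that all three lie in the yellow crate below. Slide them gently, flat on the board: do not pinch, lift or stack any lid, and never have two lids in the gate lane together. The red lid is of another product: it stays behind in the pen, and the jar, spray bottle and scraper around the table stay where they are.

Things in the scene. Friction and masses are not known exactly. Their poses are not given: they have to be found in the camera images.
- counting_table: Fixed counting table: white board 290 (x) by 450 mm (y) on steel legs, its flat top 120 mm above the work surface. Origin: middle of its footprint, on the work surface; z up, +y is the feed direction: pen, funnel, gate lane, slot. Its place and yaw vary. Guide rails on it are 20 mm high, 6 thick. Highest thing on it: a grey counter unit, 38 mm above the board, at x 78 to 138, y 105 to 205.
- pen_center (a point): Middle of the pen, on top of the board, at (0, -117, 120) mm in the table's frame, with the table's axes. The pen is the free area x -130 to 130, y -215 to -20 (table's frame), railed behind and at both sides; from its front corners (x -130 and 130, y -20) two straight rails run in as a funnel to the gate mouth.
- gate_mouth (a point): Middle of the gate mouth, on top of the board, at (0, 65, 120) mm in the table's frame, with the table's axes. Here the funnel ends and the gate lane begins: 70 mm wide, between rails, running 65 mm along +y to the slot's edge at y 130. Two black photo-eye heads 34 mm high stand outside its rails at y 100.
- slot_center (a point): Middle of the drop slot, level with the board's top, at (0, 170, 120) mm in the table's frame, with the table's axes. The slot is an opening x -40 to 40, y 130 to 210, railed at its sides (x -35 and 35) and by a backstop at y 210. A lid tips in as its centre passes y 130 and drops clear when pushed some 25 mm further.
- crate_floor (a point): Middle of the floor of the fixed yellow crate under the slot, at (0, 170, 5) mm in the table's frame, with the table's axes. The crate is 160 by 140 mm inside and 92 mm high; lids that drop through the slot land in it.
- gold_lid_a: Gold twist-off jar lid, a round disc 48 mm across and 14 mm high, about 12 g, lying loose and flat in the pen. Origin: centre of its underside; z up.
- gold_lid_b: Gold twist-off jar lid, a round disc 48 mm across and 14 mm high, about 12 g, lying loose and flat in the pen. Origin: centre of its underside; z up.
- gold_lid_c: Gold twist-off jar lid, a round disc 48 mm across and 14 mm high, about 12 g, lying loose and flat in the pen. Origin: centre of its underside; z up.
- red_lid: Red jar lid of the same size, loose in the pen among the gold ones, to be left in the pen (it may be nudged aside). Origin: centre of its underside; z up.
- jar: Amber glass jar with white cap, 64 mm across and 95 mm high, standing loose on the work surface to the robot's right of the table. Origin: centre of its underside. Leave it alone.
- spray_bottle: White and blue sanitiser spray bottle, 72 mm across and 208 mm high, standing loose to the robot's left of the table. Origin: centre of its underside. Leave it alone.
- scraper: Steel dough scraper with a blue grip, 110 by 118 mm, 16 mm high, lying loose on the work surface to the robot's left, nearer the robot. Origin: centre of its blade's underside. Leave it alone.

How it is judged:
By the outcome, as a careful person would: the job done as asked, in the order asked, and still so for the second after the job is handed in, with the robot touching nothing.
It also fails if it takes over 72 s, if anything falls off the work surface, if the arm or the gripper's body presses on something with over 40 N, if the wrist force passes 120 N, or if a joint passes its speed limit or range.

## Working session

There is one attempt and no reset: what is moved stays moved. The work goes in short steps, each a Python script; the robot and the scene stay as the last script left them, time stands still between calls to the robot, and variables do not carry over. Pictures are saved under pics/ and viewed, about 8 in all and at most 12, crops included, and the job is handed in when it is done.

```bash
ls && mkdir -p pics
python3 - <<'E'
from cell import arm,kinematics,cams
import cv2,numpy as np
print(arm.read_t())
for n in("top","scene"):
    s=cams.snapshot(n); cv2.imwrite(f"pics/{n}0.png",s["color"][:,:,::-1])
    print(n,s["camera_matrix"].tolist(),s["k1"],np.round(s["camera_from_world"],4).tolist())
print(arm.read_ee_rot())
E
```

```text
pics
0.0
top [[473.83801634171726, 0.0, 319.97903212818744], [0.0, 473.83801634171726, 245.768935152305], [0.0, 0.0, 1.0]] -0.02561682079472974 [[0.0261, -0.9997, 0.0034, 0.0123], [-0.9826, -0.0263, -0.1838, 0.4855], [0.1838, 0.0014, -0.983, 1.0735], [0.0, 0.0, 0.0, 1.0]]
scene [[595.418370146696, 0.0, 322.1834502411273], [0.0, 595.418370146696, 231.79578539249937], [0.0, 0.0, 1.0]] -0.19981480303371563 [[-0.4428, 0.8965, 0.0175, 0.2097], [0.615, 0.3179, -0.7216, -0.2363], [-0.6525, -0.3087, -0.692, 1.897], [0.0, 0.0, 0.0, 1.0]]
[ 1.32022064e-01  9.91246574e-01 -6.31112505e-04 -7.85459030e-05]
```

View pics/top0.png

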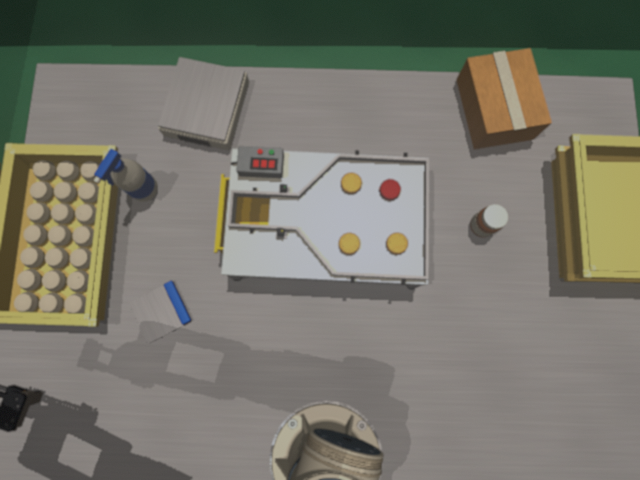

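View pics/scene0.png

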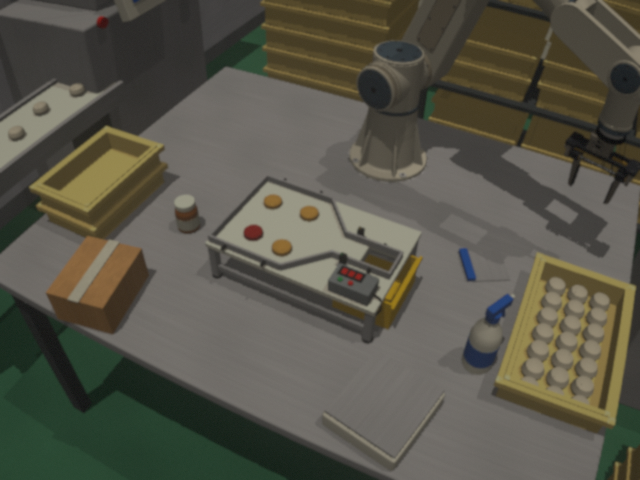

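The top view shows the table almost square to the base, with the feed direction to the image left (world +y). The gold lids are near (351,183), (349,243) and (397,243), the red one near (390,189), and the gate mouth near (298,212). Next I'll rectify the picture onto the board plane and measure.

```bash
cat > h.py <<'E'
from cell import arm,kinematics,cams
import cv2,numpy as np
from scipy.spatial.transform import Rotation as Ro
X0,Y0,S=0.32,0.33,1000.   # rectified view: col=(Y0-y)*S , row=(X0+.40-x)*S
def project(s,P):
    c=(s["camera_from_world"]@np.c_[P,np.ones(len(P))].T)[:3]; m=c[:2]/c[2]
    m=m*(1+s["k1"]*(m**2).sum(0)); K=s["camera_matrix"]
    return (np.diag(K)[:2,None]*m+K[:2,2:]).T
def rect(s,z,x=(0.30,0.70),y=(-0.30,0.30),mm=1):
    xs=np.arange(x[1],x[0],-mm/1000); ys=np.arange(y[1],y[0],-mm/1000)
    gx,gy=np.meshgrid(xs,ys,indexing="ij")
    uv=project(s,np.c_[gx.ravel(),gy.ravel(),np.full(gx.size,z)]).reshape(gx.shape+(2,)).astype(np.float32)
    return cv2.remap(s["color"],uv[...,0],uv[...,1],cv2.INTER_LINEAR)
def lids(s,z=0.134):
    im=rect(s,z); hsv=cv2.cvtColor(im,cv2.COLOR_RGB2HSV); out={}
    for n,lo,hi in(("gold",(14,130,120),(28,255,255)),("red",(170,130,60),(180,255,255))):
        m=cv2.inRange(hsv,lo,hi)
        if n=="red": m|=cv2.inRange(hsv,(0,130,60),(6,255,255))
        k,_,st,c=cv2.connectedComponentsWithStats(m)
        out[n]=[(0.70-c[i][1]/1000,0.30-c[i][0]/1000,int(st[i][4]),int(st[i][2]),int(st[i][3])) for i in range(1,k) if st[i][4]>400]
    return out
E
python3 - <<'E'
from h import *
s=cams.snapshot("top")
for k,v in lids(s).items():
    for l in v: print(k,np.round(l,4))
im=rect(s,0.12)[:,:,::-1].copy()
for i in range(0,600,50):cv2.line(im,(i,0),(i,6 if i%100 else 14),(0,0,255),1)
for i in range(0,400,50):cv2.line(im,(0,i),(6 if i%100 else 14,i),(0,0,255),1)
im=cv2.resize(im[:,:],None,fx=1.33,fy=1.33)
cv2.imwrite("pics/rect.png",im)
E
```

```text
gold [ 6.139e-01 -4.000e-02  1.308e+03  4.100e+01  4.100e+01]
gold [5.363e-01 2.461e-01 1.949e+03 1.900e+01 1.760e+02]
gold [ 4.791e-01 -1.418e-01  1.323e+03  4.200e+01  4.100e+01]
gold [ 4.759e-01 -3.760e-02  1.261e+03  4.000e+01  4.100e+01]
red [ 6.012e-01 -1.270e-01  1.298e+03  4.100e+01  4.100e+01]
```

View pics/rect.png

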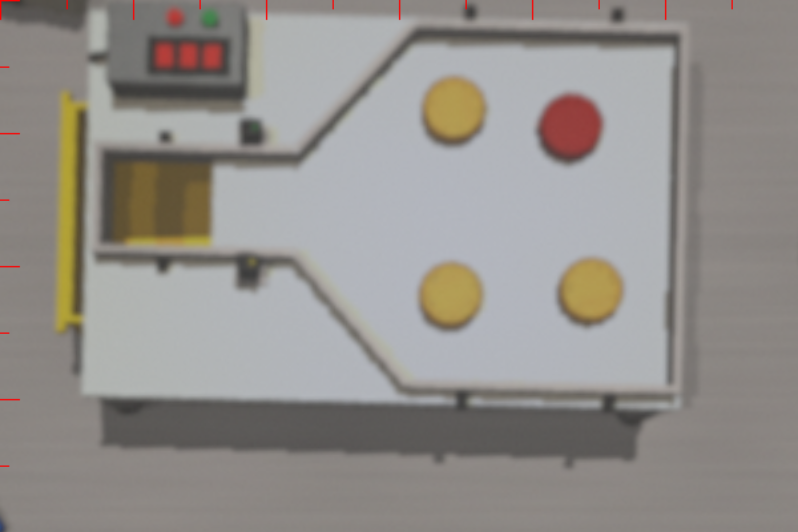

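```bash
cat >> h.py <<'E'
C=np.array([0.543,0.0104]); PSI=-0.0251
Rt=np.array([[np.cos(PSI),-np.sin(PSI)],[np.sin(PSI),np.cos(PSI)]])
w2t=lambda p:Rt.T@(np.array(p)-C)
def pose(lid,phi,off,z):          # tool pose for lid centre (table frame, m) pushed along heading phi (rad, left of +y... -x positive)
    h=np.array([-np.sin(phi),np.cos(phi)]); p=C+Rt@(np.array(lid)-off*h)
    H=Rt@h; j=np.array([H[1],-H[0],0]); zz=np.array([0,0,-1.])
    return [*p,z],Ro.from_matrix(np.c_[np.cross(j,zz),j,zz]).as_quat()
OFF,ZP,ZT=0.0327,0.125,0.180
def path(P0,phi0,a,b,n=10,end=0.066):
    P0=np.array(P0); P3=np.array([0,end]); P1=P0+a*np.array([-np.sin(phi0),np.cos(phi0)]); P2=P3-[0,b]
    t=np.linspace(0,1,n+1)[:,None]
    B=(1-t)**3*P0+3*t*(1-t)**2*P1+3*t*t*(1-t)*P2+t**3*P3
    D=3*(1-t)**2*(P1-P0)+6*t*(1-t)*(P2-P1)+3*t*t*(P3-P2)
    return B,np.arctan2(-D[:,0],D[:,1])
def approach(P0,phi0):
    arm.movep(*pose(P0,phi0,OFF+.006,ZT))
    print("down guard",arm.servo_line(pose(P0,phi0,OFF+.006,ZP)[0],velocity=.08,guard=10))
def push(P0,phi0,a,b,v=.08):
    for p,f in list(zip(*path(P0,phi0,a,b)))[1:]:
        q=pose(p,f,OFF,ZP)
        if arm.servo_line(q[0],frame=q[1],velocity=v,guard=15): print("GUARD at",p,f,arm.read_contact_force()); return False
    return True
def lane(end=.166,v=.08):
    q=pose((0,end),0,OFF,ZP)
    g=arm.servo_line(q[0],frame=q[1],velocity=v,guard=15)
    print("lane guard",g,arm.read_contact_force().round(1)); return not g
def lift(): 
    p=arm.read_eef_pos(); arm.servo_line([p[0],p[1],ZT],velocity=.2)
def look(name):
    s=cams.snapshot("top"); cv2.imwrite(f"pics/{name}.png",cv2.resize(rect(s,.12)[:,:,::-1],None,fx=1.33,fy=1.33))
    for k,v in lids(s).items():
        for l in v: print(k,w2t(l[:2]).round(3),l[2])
E
python3 - <<'E'
from h import *
P,phi=w2t((.6139,-.040)),np.radians(40)
print(P)
arm.gripper_to(16/92); 
d=[0,1,0,0]
arm.movep([.27,.28,.40],Ro.from_rotvec([0,0,.4]).__mul__(Ro.from_quat(d)).as_quat())
arm.movep([.42,-.02,.32],pose(P,phi,0,0)[1])
approach(P,phi)
print(arm.read_t(),arm.read_width(),arm.read_eef_pos())
print(push(P,phi,.06,.03))
print(arm.read_t(),arm.read_eef_pos(),arm.read_contact_force())
look("a1")
s=cams.snapshot("wrist");cv2.imwrite("pics/a1w.png",s["color"][:,:,::-1])
E
```

```text
[ 0.07214257 -0.04860472]
down guard False
5.95 0.1768185047983407 [ 0.63831031 -0.0703231   0.1251715 ]
True
9.3667 [0.54430908 0.04339219 0.12510325] [-0.08720509 -0.61813374  1.1789483 ]
gold [-0.012  0.235] 1982
gold [-0.011  0.178] 721
gold [-0.06  -0.154] 1436
red [ 0.062 -0.136] 1308
```

View pics/a1.png

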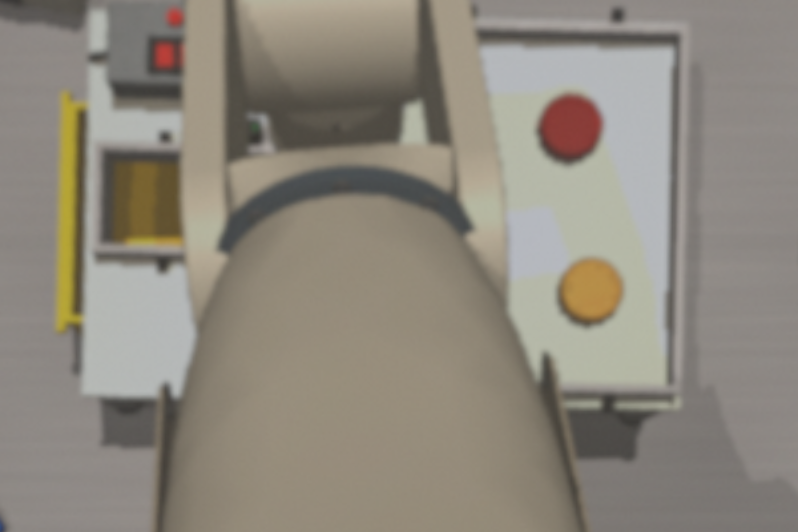

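View pics/a1w.png

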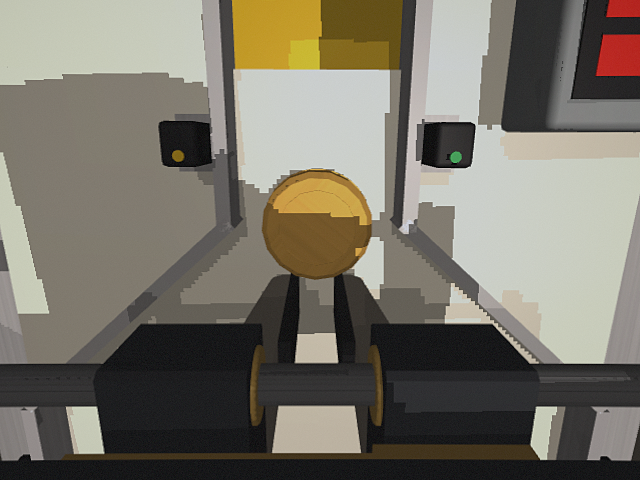

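The wrist view shows gold lid A at (317,223), cradled between the fingertips and centred in the lane mouth (rails at about 240 and 400). The slot is ahead at row 70. I'll push it through, then check.

Run:
```python
from h import *
lane(); lift()
q=pose((-.066,-.05),np.radians(-38),OFF+.006,ZT+.02)
s=cams.snapshot("wrist");cv2.imwrite("pics/a2w.png",s["color"][:,:,::-1])
print(arm.read_t())
```

```text
lane guard False [ 0.7  0.1 -1.6]
11.3417
```

View pics/a2w.png

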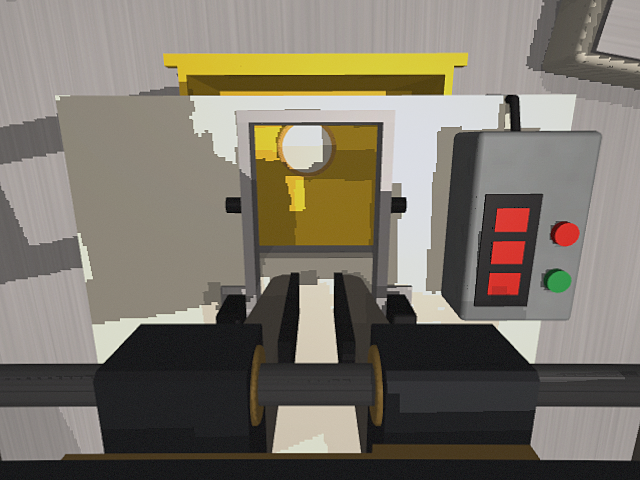

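The wrist view shows lid A in the crate at (305,148), lying underside up, with the lane empty. Next is lid B.

Run:
```python
from h import *
P,phi=w2t((.4759,-.0376)),np.radians(-38)
print(P); approach(P,phi)
if push(P,phi,.06,.03) and lane():
    lift()
s=cams.snapshot("wrist");cv2.imwrite("pics/b2w.png",s["color"][:,:,::-1])
look("b2")
print(arm.read_t())
```

```text
[-0.06587419 -0.04966891]
down guard False
lane guard False [ 0.3  0.8 -0.6]
gold [0.053 0.236] 481
gold [-0.06  -0.154] 1356
red [ 0.062 -0.136] 1317
18.3667
```

View pics/b2w.png

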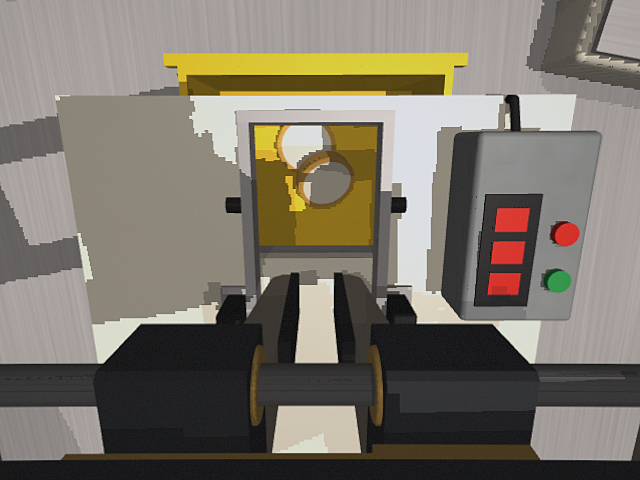

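The wrist view shows lids A (305,148) and B (325,178) both in the crate, with the lane clear. Lid C comes next, starting close to the pen's rear rail.

Run:
```python
from h import *
P,phi=np.array((-.060,-.154)),np.radians(-8)
approach(P,phi)
if push(P,phi,.08,.07) and lane():
    lift()
s=cams.snapshot("wrist");cv2.imwrite("pics/c2w.png",s["color"][:,:,::-1])
print(arm.read_t())
```

```text
down guard False
lane guard False [0.4 0.9 0. ]
26.7917
```

View pics/c2w.png

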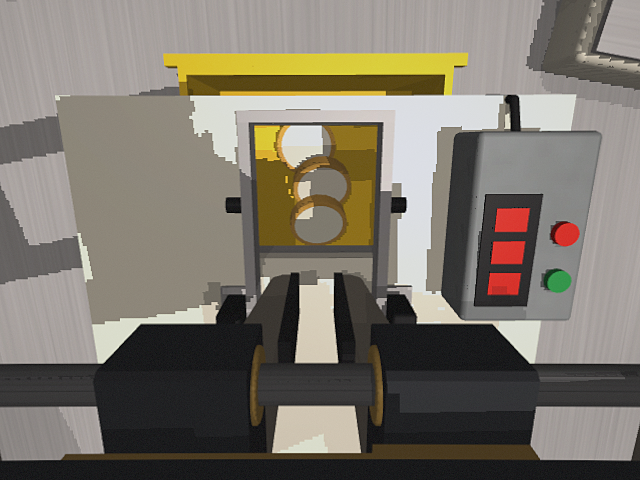

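The wrist view shows all three lids in the crate at (305,148), (322,183) and (319,218), with the slot and lane empty. I'll back the arm off, take a last overall look and check the red lid.

Run:
```python
from h import *
p=arm.read_eef_pos(); arm.servo_line([p[0],p[1],.32],velocity=.25)
arm.movep([.28,.25,.40],arm.read_ee_rot())
look("end_r"); s=cams.snapshot("top");cv2.imwrite("pics/end.png",s["color"][:,:,::-1])
print(arm.read_t(),arm.read_contact_force())
```

```text
gold [-0.012  0.235] 2004
gold [0.005 0.18 ] 489
red [ 0.062 -0.136] 1276
28.7417 [0.32347476 0.4065459  0.01404224]
```

View pics/end.png

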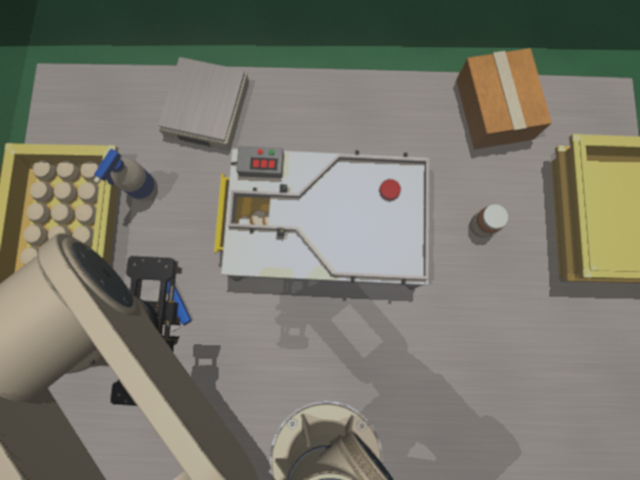

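The pen now holds only the red lid at (390,189), where it started. The jar, bottle and scraper are where they were, and the arm is well above everything.

```bash
python3 -c "
from cell import arm
arm.hold(0.3); print(arm.hand_in(), arm.read_t())"
```

```text
the job is handed in; nothing more can be done
the job is handed in; nothing more can be done
```

All three gold lids are in the yellow crate, and I handed the job in with the clock at about 29 s of the 72 s allowed. I pushed them one at a time, flat on the board, with the two fingertips set about 16 mm apart as a cradle. Each lid was in the crate before I started the next.

- **Lids:** after the third push, the wrist camera showed three lids in the crate and an empty lane and slot. They landed underside up, and the second may be resting partly on a neighbour.
- **Red lid:** it measured the same place as at the start, (62, -136) mm in the table's frame.
- **Jar, bottle and scraper:** the jar and bottle look unmoved in the final top picture. The arm partly hid the scraper there, but its visible grip is where it was.
- **Forces:** no contact guard tripped (10 N going down, 15 N pushing), and force readings at the end of the pushes stayed under 2 N.
- **Disagreement:** the two lane rails gave table positions about 2–3 mm apart, so I used a middle value. No check failed.

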